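Lock the spindle of a bench shaft stand

TASK

Lock the spindle of the shaft stand: with your fingertips push the peg on the slotted disc round until the slot lines up with the locking bar, then push the bar by its upright tab through the slot and on into the keeper, until the tab is up against the guide block. Only push, gently: do not grip, lift or force anything, and leave the socket, screwdriver, can and dish where they are. Finish with the hand clear.

Things in the scene. Friction and masses are not known exactly. Their poses are not given: they have to be found in the camera images.
- stand: Fixed shaft-lock stand: blue base plate 385 x 110 x 12 mm (x -280 to +105, y -55 to +55 mm), bolted down. Origin on the spindle axis at bench height, z up; its x axis is the line and direction in which the bar is pushed. Along x: open grooved rail (-275 to -110 mm, 27 mm wide, top 71 mm above the bench), guide block, disc (-50 to +50), keeper block.
- guide (a point): Centre of the rear face (the one towards the tab) of the roofed aluminium guide block, 75 mm above the bench, at x = -110 mm of the stand. The block spans x -110 to -62 mm, is 40 mm wide, top 86 mm above the bench; the bar runs in it.
- keeper (a point): Centre of the mouth of the keeper, the roofed block beyond the disc which takes the nose of the bar: 70 mm above the bench, at x = +58 mm of the stand. It spans x +58 to +90 mm, is 42 mm wide, top 86 mm above the bench.
- disc_slot (a point): Centre of the top face of the level, slotted steel disc, on the spindle axis, 80 mm above the bench. Disc 100 mm in diameter; a straight slot 22 mm wide, 18 mm deep runs right across its middle, open at both rim ends. This point's x axis runs along the slot and turns with the disc. The disc turns stiffly (0.08 N m, some 2.5 N at the peg) and stays where it is left.
- disc (a joint): Angle of the disc about the spindle, rad, growing anticlockwise from above. At 0 and at 3.14 (pi) the slot lies along the bar; either will do. Starts between 0.5 and 2.64; turns freely from -0.6 to 3.75. The bar's tapered nose centres the slot itself from about 0.1 rad off; further off, the disc blocks the bar.
- peg_top (a point): Centre of the top of the peg: upright steel pin, 12 mm in diameter, on the disc 34 mm from the spindle axis, square to the slot (at the stand's +y when the disc is at 0, -x at pi/2, -y at pi). It stands 36 mm proud of the disc's top face, up to 116 mm above the bench. Apart from the bar's tab nothing else on the stand is higher than 88 mm.
- tab (a point): Centre (94 mm above the bench) of the upright tab on the bar's tail end: 8 mm thick along the bar, 36 mm wide, spanning 76 to 114 mm above the bench. In the stand's x it starts between -262 and -248 mm; fully home its front face meets the guide block and its centre is at -114 mm.
- bar: Locking bar: flat dark steel, 14 mm wide, 12 mm high (64 to 76 mm above the bench), about 0.3 kg, loose in rail and guide, sliding with 1 to 3 N of friction. Origin on its underside right below the tab; x along the bar to its tapered nose, 190 mm ahead.
- socket: A loose long steel socket standing up, 32 mm in diameter, 62 mm tall; origin at the centre of its underside. To be left alone.
- screwdriver: A loose screwdriver lying down, 190 mm long. To be left alone.
- spraycan: A loose plain white can standing up, 56 mm in diameter, 125 mm tall; origin at the centre of its underside. To be left alone.
- dish: A loose steel dish, 84 mm in diameter, 25 mm tall; origin at the centre of its underside. To be left alone.

How it is judged:
By the outcome, as a careful person would: the job done as asked, in the order asked, and still so for the second after the job is handed in, with the robot touching nothing.
It also fails if it takes over 56 s, if anything falls off the work surface, if the arm or the gripper's body presses on something with over 40 N, if the wrist force passes 120 N, or if a joint passes its speed limit or range.

ROBOT

A 7-joint arm with a two-finger parallel gripper is mounted at the origin on the work surface. World frame = base frame: x ahead of the robot, y to its left, z up, the work surface at z = 0. Lengths are in mm, angles in rad, forces in N, time in s.
With the tool pointing down it reaches from about 400 to 850 mm from the base axis. Payload 10.4 kg.
Tool frame: the origin (TCP) lies between the finger pads; the fingertips stand 8 mm ahead of it and the grasp point (between the pads) lies 11 mm behind it; y points along the fingers, x is the direction in which the jaws open and shut, and the axes are right-handed (so a half turn about y gives the same grasp; the last joint's range is limited). The gripper opens to 85 mm and grips with 20 to 120 N. Pads are 22 mm wide; open, the fingers measure 114 mm over their backs; the gripper's body (76 mm by 85 mm) begins 54 mm behind the grasp point. The pads swing forward as they close: fully open they stand 13 mm farther back than shut.
Start: joints at [1.135, 0.332, -0.065, 1.46, 0.022, 1.35, -0.088], TCP at [250.757, -572.513, 239.338] pointing down, gripper open.
Joint ranges: [-2.6, 2.6], [-0.5, 2.12], [-1.47, 1.34], [0.16, 2.42], [-1.27, 4.41], [0.06, 2.06], [-2.6, 2.6]. Speed limits (rad/s): [2.22, 2.22, 2.79, 2.79, 3.14, 3.14, 3.14].

INTERFACE

Orientations are given as a rotation vector (axis times angle).
In Python, from bench import env gives the robot as it stands.
- The arm moves only by the shell command python3 -m inch 'ROWS' [OPENING]. ROWS is JSON, a list that holds one entry, the list of rows, each a list of 6 numbers: the shift along the tool's x, y, z in units of 40 mm (1.0 is 40 mm), then the turn, a rotation vector about the tool's x, y, z in units of 8 degrees (1.0 is 8 degrees). In form: [[[dx, dy, dz, rx, ry, rz], ...]]. A call has 1 to 8 rows; each row shifts and turns the pose as measured when the row begins, along the tool's axes as they then stand; what a row does not reach is not made up. A row lasts 1/8 s, in which the tool goes at most 62.5 mm and 10.7 degrees, less where a joint would pass 70% of its speed; a pose out of reach is approached as far as the arm can. A call is refused whole if a number of a shift passes 1 or a number of a turn 1, either way. A call with a gripper value outside its range is refused whole. OPENING is the closure in counts, from 0 (fully open) to 255 (shut), set as the call begins (- or left out, the last holds). The fingers move at their own pace and stop on an object; the grip force is fixed at half the most. Time passes only in rows, so rows that do not move let the fingers close. It gives the time, the measured TCP pose, the force and the opening at its end, in the units of the state.
- env.sense(): the state, without advancing time (a new reading comes with each control period).
- env.camera(name): name is "side" or "top"; returns a dict with "pixels" (480x640x3 uint8, red, green, blue), "mtx" (3x3 intrinsics, pixels), "extrinsics" (4x4, takes a point from world to camera coordinates). Camera axes: x right, y up, looking along -z (the intrinsics and any distortion apply to the point x, -y, -z); pixel columns grow to the right and rows downward; lengths in mm; the calibration is good to about 2 mm. A picture is of the moment at which its call begins. There is no depth.
- env.close_job(): hands the job in, once; it reports no verdict.
The state is a dict: "clock": time; "qpos": joint angles; "joint_vel": joint speeds; "joint_torque": joint torques, N m; "eef_pos": TCP position; "orientation": TCP orientation; "contact_force": force on the tool from outside, world axes, zero at the start; "wrist_torque": the same for the moment, N m; "width": opening from 0.0 (shut) to 1.0 (fully open).
Only numpy, scipy, OpenCV 4.12 (cv2) and the standard library are available. Lean on these libraries where they do the work, as an engineer would, in place of code of your own. Each camera call takes 0.05 s, during which the arm holds its last target.

## Working session

There is one attempt and no reset: what is moved stays moved. The work goes in short steps, Python scripts to look and compute and a shell command to move; the robot and the scene stay as the last step left them, time stands still between calls to the robot, and variables do not carry over. Pictures are saved under pics/ and viewed, and the job is handed in when it is done.

```bash
mkdir -p pics; ls
python3 - <<'E'
from bench import env
import cv2
for n in("top","side"):
    c=env.camera(n); cv2.imwrite(f"pics/{n}0.png",c["pixels"][:,:,::-1]); print(n,c["mtx"].tolist(),c["extrinsics"].round(4).tolist(),[k for k in c])
s=env.sense(); print({k:s[k] for k in("clock","eef_pos","orientation","contact_force","width")})
E
```

```text
pics
top [[458.1148470108296, 0.0, 316.7602220067132], [0.0, 458.1148470108296, 246.4617605165438], [0.0, 0.0, 1.0]] [[-0.0058, -1.0, -0.0014, 42.258], [0.9899, -0.006, 0.1418, -582.566], [-0.1418, -0.0006, 0.9899, -677.6867], [0.0, 0.0, 0.0, 1.0]] ['pixels', 'mtx', 'extrinsics']
side [[588.5220003319517, 0.0, 312.9800892930296], [0.0, 588.5220003319517, 236.44883756016432], [0.0, 0.0, 1.0]] [[-0.979, -0.2027, 0.0223, 553.1925], [0.1263, -0.5164, 0.847, -130.2102], [-0.1601, 0.832, 0.5311, -945.3154], [0.0, 0.0, 0.0, 1.0]] ['pixels', 'mtx', 'extrinsics']
{'clock': 0.1, 'eef_pos': array([ 250.58477277, -572.19848364,  238.57969738]), 'orientation': array([-1.37600587,  0.90082079, -0.89894568]), 'contact_force': array([-0.03097268,  0.49884225, -0.31877231]), 'width': 1.0003676429837682}
```

View pics/top0.png

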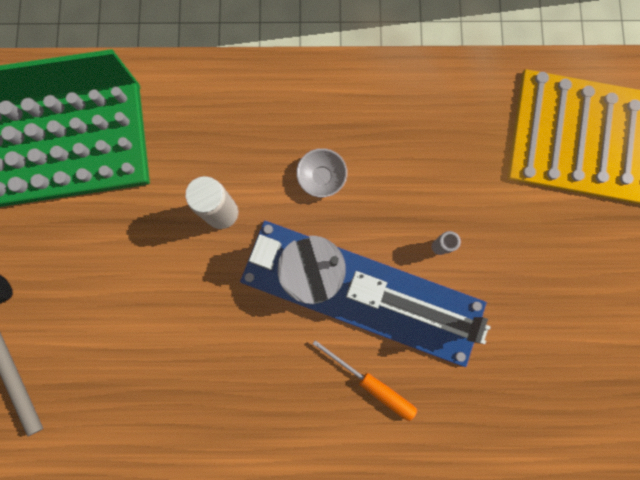

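View pics/side0.png

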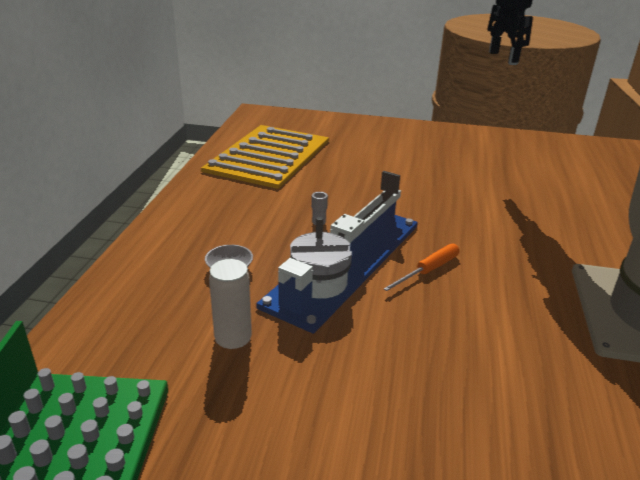

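Run:
```python
import cv2
a=cv2.imread("pics/top0.png"); cv2.imwrite("pics/top0z.png",cv2.resize(a[210:375,235:500],None,fx=3,fy=3,interpolation=cv2.INTER_CUBIC))
a=cv2.imread("pics/side0.png"); cv2.imwrite("pics/side0z.png",cv2.resize(a[160:335,240:440],None,fx=3.4,fy=3.4,interpolation=cv2.INTER_CUBIC))
```

```text
(no output)
```

View pics/top0z.png

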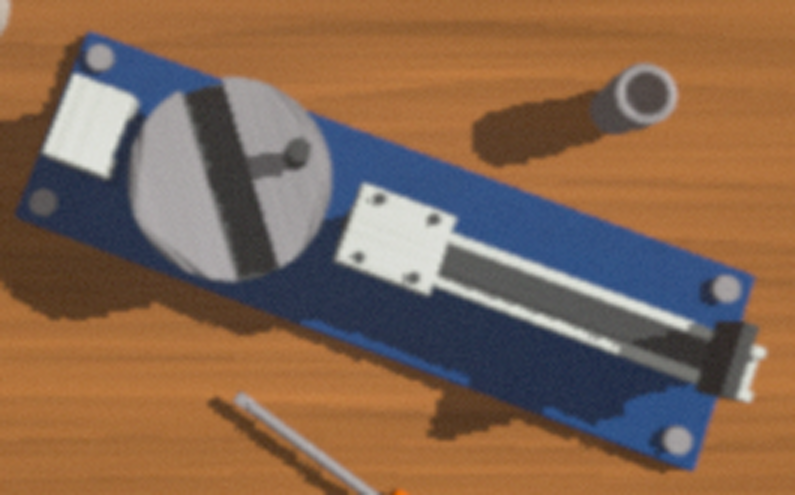

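View pics/side0z.png

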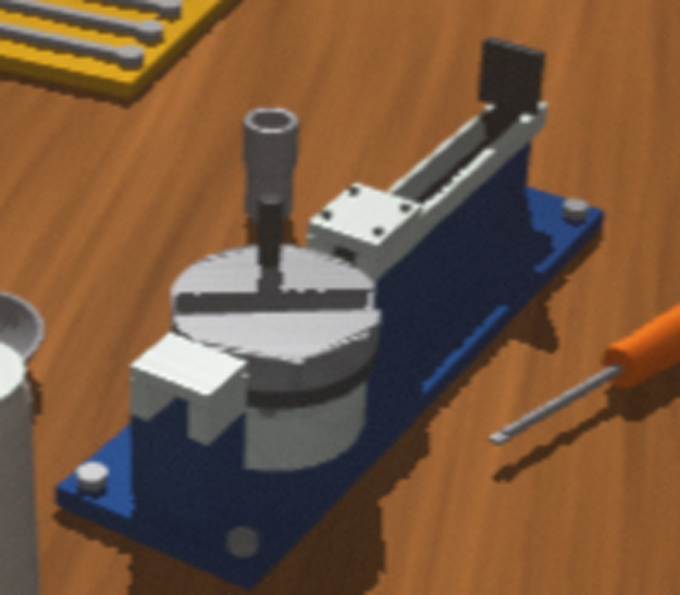

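```bash
cat > h.py <<'E'
import numpy as np, json
from bench import env
from scipy.spatial.transform import Rotation as R
def proj(c,P):
    P=np.atleast_2d(P); E=c["extrinsics"]; q=P@E[:3,:3].T+E[:3,3]
    q=q*[1,-1,-1]; u=q@c["mtx"].T; return u[:,:2]/u[:,2:]
def W(p,S):
    S=np.atleast_2d(S); th=p[2]; c,s=np.cos(th),np.sin(th)
    return np.c_[p[0]+c*S[:,0]-s*S[:,1],p[1]+s*S[:,0]+c*S[:,1],S[:,2]]
E
python3 - <<'E'
from h import *
from scipy.optimize import least_squares
t=env.camera("top"); s=env.camera("side")
S=np.array([[105,-55,12],[-280,-55,12],[-280,55,12],[105,55,12],[-62,-20,86],[-110,-20,86],[-110,20,86],[-62,20,86],[0,0,80]])
uv=np.array([[90,33],[755,275],[693,470],[18,215],[363,183],[457,217],[430,296],[335,262],[231,179]])/3+[235,210]
Ss=np.array([[105,-55,12],[105,55,12],[-280,55,12],[58,-21,86],[58,21,86],[90,21,86],[90,-21,86],[-62,-20,86],[-110,-20,86],[-110,20,86],[-62,20,86]])
us=np.array([[58,490],[250,588],[603,210],[168,333],[247,372],[207,404],[132,368],[308,225],[355,183],[418,207],[375,242]])/3.4+[240,160]
f=lambda p:np.r_[(proj(t,W(p,S))-uv).ravel(),(proj(s,W(p,Ss))-us).ravel()]
for g in(lambda p:f(p)[:18],lambda p:f(p)[18:],f):
    r=least_squares(g,[600,0,1.3],x_scale=[100,100,1],loss="soft_l1"); print(r.x,g(r.x).reshape(-1,2).round(1).tolist())
p=r.x
# angle from slot/peg
def unproj(c,uv,z):
    E=c["extrinsics"]; d=np.linalg.inv(c["mtx"])@np.r_[uv,1]*[1,-1,-1]; d=E[:3,:3].T@d; o=-E[:3,:3].T@E[:3,3]; return o+d*(z-o[2])/d[2]
def toS(P):
    th=p[2];d=P[:2]-p[:2]; return np.array([np.cos(th)*d[0]+np.sin(th)*d[1],-np.sin(th)*d[0]+np.cos(th)*d[1]])
peg=unproj(t,np.array([299,151])/3+[235,210],116); print("peg",peg,toS(peg),np.linalg.norm(toS(peg)))
a=toS(unproj(t,np.array([203,88])/3+[235,210],80)); b=toS(unproj(t,np.array([258,272])/3+[235,210],80)); print(a,b,np.arctan2(*(b-a)[::-1]))
tp=toS(unproj(t,np.array([735,325])/3+[235,210],114)),toS(unproj(t,np.array([722,396])/3+[235,210],114)); print(tp)
# side tab top 
print([toS(unproj(s,np.array(q)/3.4+[240,160],114)) for q in((484,39),(543,55))])
print("sock",unproj(t,np.array([646,94])/3+[235,210],62), "can top",unproj(t,np.array([206,194]),125))
E=env.sense(); print(R.from_rotvec(E["orientation"]).as_matrix().round(3))
E
```

```text
[543.11722494  46.39175215   1.20961656] [[-0.8, -1.0], [0.9, 0.1], [0.7, 1.1], [-1.5, 0.9], [0.2, -0.0], [-0.0, 0.1], [-0.1, -0.2], [0.3, -0.5], [-0.3, -0.2]]
[543.37454041  51.61109432   1.21460388] [[-1.8, 0.5], [0.7, -2.7], [0.2, 0.2], [0.4, 0.9], [0.1, -1.8], [0.4, -0.9], [-0.9, 0.5], [-0.7, -0.2], [-0.5, 0.4], [1.1, -0.1], [0.3, 1.7]]
[543.42272091  47.48085422   1.21109478] [[-1.5, -1.1], [0.2, -0.3], [0.1, 0.6], [-2.1, 0.8], [-0.5, -0.3], [-0.8, -0.2], [-0.8, -0.5], [-0.4, -0.8], [-1.0, -0.4], [-1.2, -1.2], [0.9, -4.5], [0.7, -0.7], [0.9, -0.6], [0.5, -3.4], [0.7, -2.5], [-0.4, -1.1], [-0.1, -1.4], [0.0, -0.7], [1.6, -1.2], [0.7, 0.5]]
peg [552.3777621   13.82079324 116.        ] [-28.35375285 -20.23010548] 34.83091253724523
[ 27.18386344 -37.55360154] [-29.73188351  38.10158393] 2.215770773224423
(array([-243.72115062,  -14.27148505]), array([-247.7356274 ,   18.36103674]))
[array([-246.06073664,  -16.43172566]), array([-246.63979019,   19.49020792])]
sock [ 586.55685296 -165.15610078   62.        ] can top [646.48957112 194.44430647 125.        ]
[[ 0.401 -0.     0.916]
 [-0.916  0.001  0.401]
 [-0.001 -1.    -0.   ]]
```

```bash
python3 -m inch '[[[-0.5,0,0.6,0,0,0],[-0.77,0,0.94,0,0,0],[-0.77,0,0.94,0,0,0],[-0.77,0,0.94,0,0,0],[-0.77,0,0.94,0,0,0],[-0.77,0,0.94,0,0,0],[-0.77,0,0.94,0,0,0],[-0.77,0,0.94,0,0,0]]]' 255; python3 -m inch '[[[-0.77,0,0.94,0,0,0],[-0.77,0,0.94,0,0,0],[-0.5,0,0.6,0,0,0],[0,0,0,0,-0.95,0],[0,0,0,0,-0.95,0],[0,0,0,0,-0.95,0],[0,0,0,0,-0.95,0],[0,0,0,0,-0.95,0]]]'
cat >> h.py <<'E'
p0=np.array([543.2,47,1.2105])
def where(tgt=None,p=p0):
    s=env.sense(); M=R.from_rotvec(s["orientation"]).as_matrix(); e=s["eef_pos"]
    c,n=np.cos(p[2]),np.sin(p[2]); d=e[:2]-p[:2]
    print("t",round(s["clock"],2),"stand",np.round([c*d[0]+n*d[1],-n*d[0]+c*d[1],e[2]],1),"F",np.round(s["contact_force"],1),"w",round(s["width"],2))
    yaw=np.arctan2(M[1,2],M[0,2]); print("yaw err deg",np.degrees(p[2]-yaw).round(2),"down",M[:,1].round(3))
    if tgt is not None: print("units",(M.T@(W(p,tgt)[0]-e)/40).round(3))
E
python3 -c "
from h import *
where([-55,-18,104])"
```

```text
clock: 1.2
eef_pos: [421.6, -234.2, 237.3]
orientation: [-1.375, 0.907, -0.904]
contact_force: [0.7, 0.7, 0.3]
width: -0.002
clock: 2.2
eef_pos: [482.8, -110.7, 236.9]
orientation: [-1.538, 0.373, -0.369]
contact_force: [0.1, 0.2, -0.7]
width: -0.004
t 2.2 stand [-168.8    0.9  236.9] F [ 0.1  0.2 -0.7] w -0.0
yaw err deg 6.49 down [-0.002  0.001 -1.   ]
units [0.157 3.322 2.881]
```

```bash
python3 -m inch '[[[0,0,0,0,-0.81,0],[0.1,0,0.9,0,0,0],[0.1,0,0.9,0,0,0],[0.1,0,0.9,0,0,0],[0,0.8,0,0,0,0],[0,0.8,0,0,0,0],[0,0.3,0,0,0,0],[0,0,0,0,0,0]]]'; python3 -c "
from h import *
where([-55,-18,120])"
```

```text
clock: 3.2
eef_pos: [532.9, -11.0, 159.2]
orientation: [-1.552, 0.281, -0.278]
contact_force: [1.0, 0.4, 0.3]
width: -0.001
t 3.2 stand [-57.9 -10.8 159.2] F [1.  0.4 0.3] w -0.0
yaw err deg -0.25 down [-0.002  0.001 -1.   ]
units [0.183 0.98  0.072]
```

```bash
python3 -m inch '[[[0.1,0.5,0.05,0,0,0],[0.1,0.5,0,0,0,0],[0,0,0,0,0,0]]]'
python3 - <<'E'
from h import *
import cv2
where([-55,-18,104])
a=env.camera("top")["pixels"][:,:,::-1]; b=env.camera("side")["pixels"][:,:,::-1]
A=cv2.resize(a[200:380,230:500],None,fx=1.48,fy=1.48*1.5); 
a=cv2.resize(a[210:340,235:400],(400,315),interpolation=2); b=cv2.resize(b[170:300,240:405],(400,315),interpolation=2)
cv2.imwrite("pics/c1.png",np.hstack([a,b]))
E
```

```text
clock: 3.58
eef_pos: [542.5, -12.6, 118.2]
orientation: [-1.552, 0.28, -0.281]
contact_force: [-0.4, -0.0, 0.0]
width: 0.001
t 3.58 stand [-56.  -20.4 118.2] F [-0.4 -0.   0. ] w 0.0
yaw err deg -0.19 down [ 0.001  0.    -1.   ]
units [-0.06   0.356  0.026]
```

View pics/c1.png

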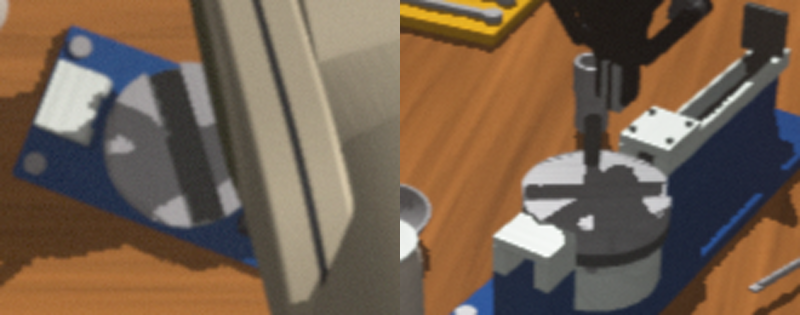

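```bash
python3 -m inch '[[[0,0.25,0,0,0,0],[0,0.12,0,0,0,0],[0,0,0.1,0,0,0],[0,0,0.1,0,0,0]]]'; python3 -m inch '[[[0,0,0.05,0,0,0],[0,0,0,0,0,0]]]';python3 -c "
from h import *
where([-45,-20,102])"
```

```text
clock: 4.18
eef_pos: [546.8, -4.5, 105.3]
orientation: [-1.552, 0.277, -0.284]
contact_force: [-0.2, 0.9, -0.6]
width: -0.003
clock: 4.42
eef_pos: [547.8, -1.8, 105.6]
orientation: [-1.552, 0.276, -0.284]
contact_force: [-0.5, -0.4, -0.2]
width: -0.001
t 4.42 stand [-44.1 -21.6 105.6] F [-0.5 -0.4 -0.2] w -0.0
yaw err deg -0.23 down [ 0.005  0.    -1.   ]
units [-0.04   0.09  -0.023]
```

```bash
for i in 1 2 3; do python3 -m inch '[[[0,0.02,0.06,0,0,0],[0,0,0,0,0,0]]]' | grep -E "pos|force"; done; python3 -c "
from h import *
where([-45,-20,102])"
```

```text
eef_pos: [549.1, -1.6, 105.3]
contact_force: [0.1, -0.0, 0.2]
eef_pos: [550.3, -1.0, 104.8]
contact_force: [-0.3, -0.5, 0.0]
eef_pos: [551.5, -0.2, 104.2]
contact_force: [-0.0, 0.3, -0.8]
t 5.17 stand [-41.2 -24.4 104.2] F [-0.   0.3 -0.8] w -0.0
yaw err deg 0.06 down [ 0.007 -0.006 -1.   ]
units [-0.111  0.055 -0.094]
```

```bash
cat >> h.py <<'E'
def pic(name):
    import cv2
    a=env.camera("top")["pixels"][:,:,::-1]; b=env.camera("side")["pixels"][:,:,::-1]
    a=cv2.resize(a[210:340,235:400],(400,315),interpolation=2); b=cv2.resize(b[170:300,240:405],(400,315),interpolation=2)
    cv2.imwrite(f"pics/{name}.png",np.hstack([a,b]))
E
python3 -c "
from h import *
pic('c2');where()"
```

```text
t 5.28 stand [-41.2 -24.3 104.2] F [ 1.  -1.9  0.5] w -0.0
yaw err deg 0.04 down [ 0.007 -0.006 -1.   ]
```

View pics/c2.png

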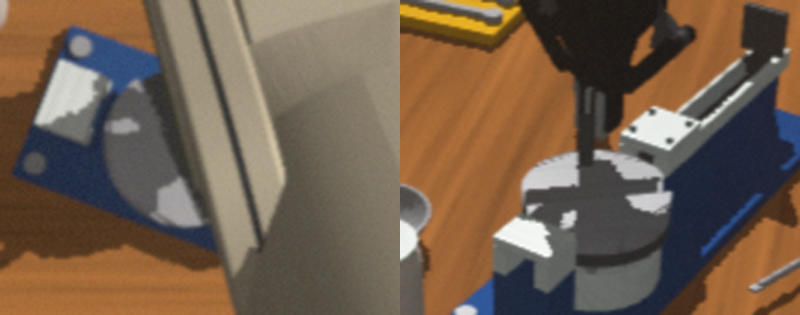

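```bash
for i in 1 2; do python3 -m inch '[[[0.05,0.02,0.1,0,0,0],[0.05,0,0.1,0,0,0],[0,0,0,0,0,0]]]' | grep -E "force"; python3 -c "
from h import *
where([-17,-34,102])"; done
```

```text
contact_force: [-0.3, 0.2, 0.8]
t 5.65 stand [-35.2 -29.6 103.5] F [-0.3  0.2  0.8] w -0.0
yaw err deg 0.16 down [ 0.007 -0.009 -1.   ]
units [0.107 0.036 0.454]
contact_force: [0.9, -1.4, 0.0]
t 6.03 stand [-26.9 -34.  102.6] F [ 0.9 -1.4  0. ] w 0.0
yaw err deg 0.17 down [ 0.007 -0.009 -1.   ]
units [-0.001  0.012  0.248]
```

```bash
python3 -m inch '[[[0,0,0.09,0,0,0],[0,0,0.07,0,0,0],[0,0,0,0,0,0]]]' | grep -E "force"; python3 -c "
from h import *
where([-17,-34,102]);pic('c3')"
```

```text
contact_force: [-0.6, -2.4, 0.2]
t 6.4 stand [-20.2 -34.1 102.4] F [-0.6 -2.4  0.2] w -0.0
yaw err deg 0.17 down [ 0.007 -0.01  -1.   ]
units [-0.003  0.01   0.08 ]
```

View pics/c3.png

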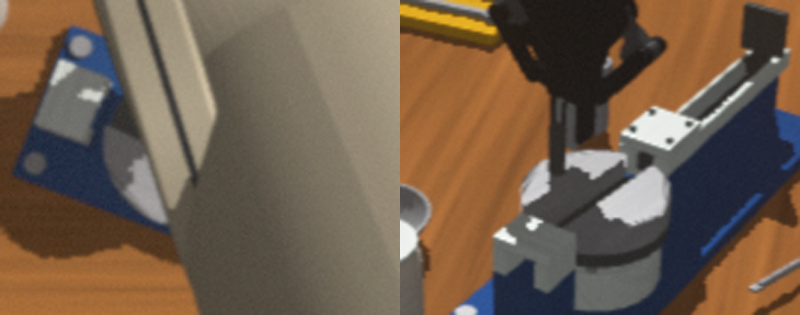

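```bash
python3 -m inch '[[[0,0,-0.2,0,0,0],[0,0,-0.2,0,0,0],[0,-0.8,0,0,0,0],[0,-0.8,0,0,0,0],[-0.2,0,-0.9,0,0,0],[-0.2,0,-0.9,0,0,0],[-0.2,0,-0.9,0,0,0],[-0.2,0,-0.9,0,0,0]]]' | grep -E "force"; python3 -m inch '[[[-0.05,0,-0.9,0,0,0],[0,0,-0.9,0,0,0],[0,0,-0.9,0,0,0],[0,0,-0.2,0,0,0],[0,0,0,0,0,0]]]' | grep -E "force"
python3 - <<'E'
from h import *
import cv2
where([-280,0,140])
a=env.camera("top"); b=env.camera("side")
for n,c in(("t",a),("s",b)):
    im=c["pixels"][:,:,::-1].copy()
    cv2.imwrite(f"pics/d1{n}raw.png",im)
    x,y=(235,210) if n=="t" else (240,160)
    cv2.imwrite(f"pics/d1{n}.png",cv2.resize(im[y:y+165,x:x+265],None,fx=3,fy=3,interpolation=2))
E
```

```text
contact_force: [-0.2, -0.4, -0.7]
contact_force: [0.2, 0.3, 0.7]
t 8.12 stand [-307.2    5.9  169.2] F [0.2 0.3 0.7] w 0.0
yaw err deg 0.24 down [ 0.007 -0.007 -1.   ]
units [0.138 0.728 0.684]
```

View pics/d1t.png

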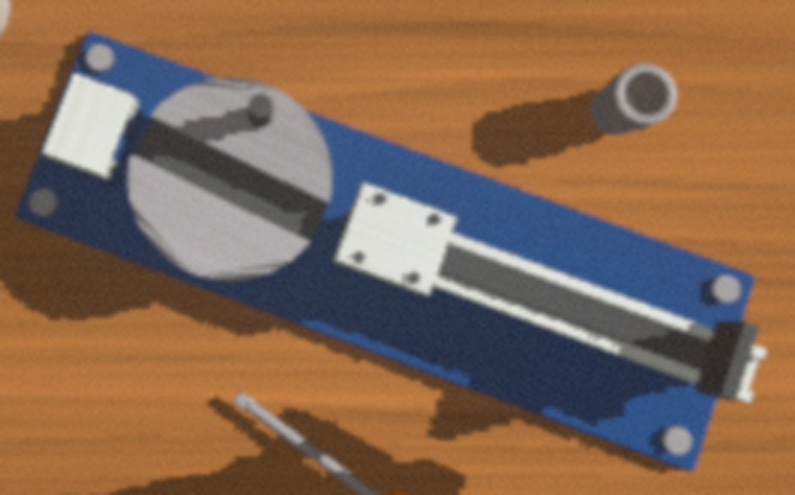

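View pics/d1s.png

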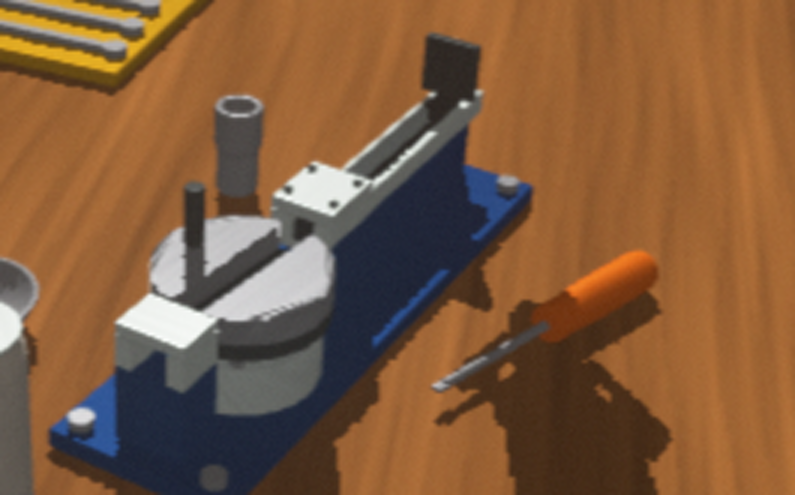

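```bash
cat >> h.py <<'E'
def unproj(c,uv,z):
    E=c["extrinsics"]; d=np.linalg.inv(c["mtx"])@np.r_[uv,1]*[1,-1,-1]; d=E[:3,:3].T@d; o=-E[:3,:3].T@E[:3,3]; return o+d*(z-o[2])/d[2]
def toS(P,p=p0):
    th=p[2];d=P[:2]-p[:2]; return np.array([np.cos(th)*d[0]+np.sin(th)*d[1],-np.sin(th)*d[0]+np.cos(th)*d[1]])
E
python3 - <<'E'
from h import *
c=env.camera("top"); o=np.array([235,210])
f=lambda a,z:toS(unproj(c,np.array(a)/3+o,z))
print("peg",f((261,104),116))
for a,b in(((158,118),(328,206)),((128,150),(305,238))):
    d=f(a,80)-f(b,80); print(f(a,80),f(b,80),np.arctan2(d[1],d[0]))
d=env.camera("side"); g=lambda a,z:toS(unproj(d,np.array(a)/3+[240,160],z))
print("peg s",g((195,186),116))
for a,b in(((195,305),(281,229)),((215,318),(322,240))):
    e=g(a,80)-g(b,80); print(np.arctan2(e[1],e[0]))
# tab side
print("tab",f((735,325),114),f((722,396),114),f((760,325),114),f((747,399),114))
E
```

```text
peg [ -3.52683471 -34.93343102]
[ 43.33595742 -15.78705316] [-50.28465625  -4.00812142] -0.1251579455963278
[51.54760393  4.22811956] [-45.05027495  14.5974254 ] -0.10693558385860438
peg s [ -1.91761414 -33.56506789]
0.010972544760944959
-0.08928521543752795
tab [-243.18411883  -14.45533705] [-247.21800399   18.17479125] [-253.9512751   -18.44076121] [-258.30862439   15.49976096]
```

```bash
python3 -m inch '[[[0.1,0,0.9,0,0,0],[0.1,0,0.9,0,0,0],[0.1,0,0.9,0,0,0],[0.1,0,0.9,0,0,0],[0.1,0,0.9,0,0,0],[0.1,0,0.7,0,0,0],[0,0,0.4,0,0,0],[0,0,0,0,0,0]]]' | grep -E "force";python3 -c "
from h import *
where([-34,-34,102])"
```

```text
contact_force: [-1.3, -0.1, -0.1]
t 9.32 stand [-68.4 -17.2 169. ] F [-1.3 -0.1 -0.1] w 0.0
yaw err deg -0.43 down [ 0.008 -0.005 -1.   ]
units [0.411 1.677 0.861]
```

```bash
python3 -m inch '[[[0.25,0,0.6,0,0,0],[0.15,0,0.25,0,0,0],[0,0.8,0,0,0,0],[0,0.8,0,0,0,0],[0,0.08,0,0,0,0],[0,0,0,0,0,0]]]' | grep -E "force";python3 -c "
from h import *
where([-16.5,-34,102])"
```

```text
contact_force: [-0.3, 0.5, 0.9]
t 10.07 stand [-40.7 -36.2 101.4] F [-0.3  0.5  0.9] w 0.0
yaw err deg -0.05 down [ 0.008 -0.009 -1.   ]
units [-0.053 -0.018  0.605]
```

```bash
python3 -m inch '[[[0,0,0.2,0,0,0],[0,0,0.2,0,0,0],[0,0,0.1,0,0,0],[0,0,0,0,0,0]]]' | grep -E "force";python3 -c "
from h import *
where([-16.3,-34,102])"
```

```text
contact_force: [-0.7, -0.6, -1.0]
t 10.57 stand [-19.1 -37.6 104.3] F [-0.7 -0.6 -1. ] w -0.0
yaw err deg -0.04 down [ 0.012 -0.01  -1.   ]
units [-0.09   0.056  0.07 ]
```

```bash
python3 -m inch '[[[0,0,0.07,0,0,0],[0,0,0.01,0,0,0],[0,0,0,0,0,0]]]' | grep -E "force";python3 -c "
from h import *
where([-16.3,-34,102])"
```

```text
contact_force: [-0.4, -1.5, 0.9]
t 10.95 stand [-16.5 -37.9 104.3] F [-0.4 -1.5  0.9] w 0.0
yaw err deg 0.01 down [ 0.012 -0.011 -1.   ]
units [-0.099  0.057  0.006]
```

```bash
python3 -m inch '[[[0,0,-0.2,0,0,0],[0,0,-0.2,0,0,0],[0,-0.8,0,0,0,0],[0,-0.8,0,0,0,0],[-0.2,0,-0.9,0,0,0],[-0.2,0,-0.9,0,0,0],[-0.2,0,-0.9,0,0,0],[-0.2,0,-0.9,0,0,0]]]' | grep -E "force"; python3 -m inch '[[[-0.05,0,-0.9,0,0,0],[0,0,-0.9,0,0,0],[0,0,-0.9,0,0,0],[0,0,-0.1,0,0,0],[0,0,0,0,0,0]]]' | grep -E "force"
python3 - <<'E'
from h import *
import cv2
where([-285,0,98])
a=env.camera("top"); b=env.camera("side")
for n,c in(("t",a),("s",b)):
    im=c["pixels"][:,:,::-1].copy()
    x,y=(235,210) if n=="t" else (240,160)
    cv2.imwrite(f"pics/d2{n}.png",cv2.resize(im[y:y+165,x:x+265],None,fx=3,fy=3,interpolation=2))
E
```

```text
contact_force: [-0.2, -0.1, -0.2]
contact_force: [1.0, 0.8, -0.0]
t 12.57 stand [-3.011e+02  2.000e-01  1.718e+02] F [ 1.   0.8 -0. ] w -0.0
yaw err deg 0.21 down [ 0.015 -0.01  -1.   ]
units [-0.028  1.842  0.411]
```

View pics/d2t.png

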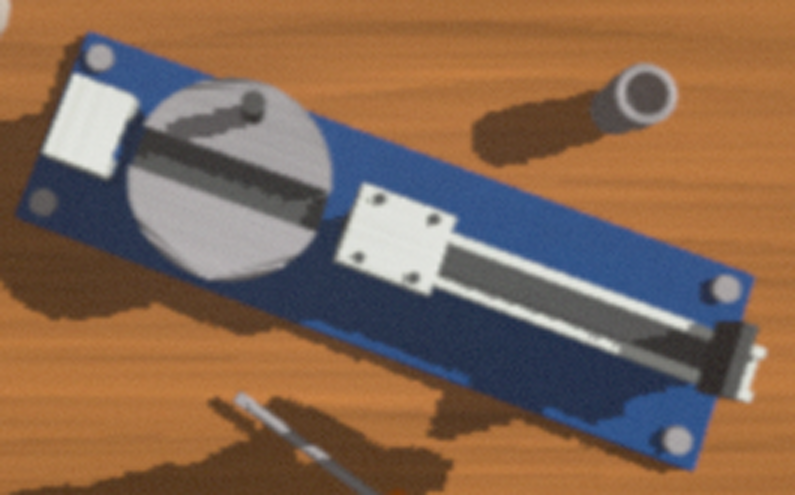

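View pics/d2s.png

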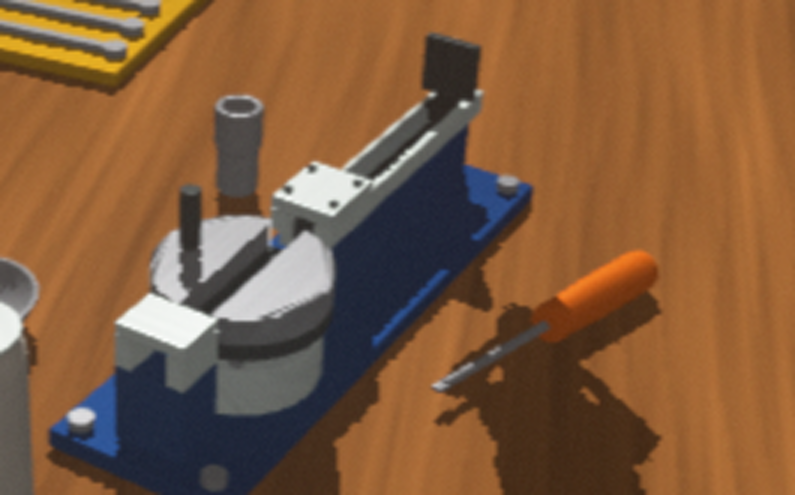

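```bash
python3 -m inch '[[[0,0,0.25,0,0,0],[0,0.8,0,0,0,0],[0,0.8,0,0,0,0],[0,0.25,0,0,0,0],[0,0,0,0,0,0]]]' | grep -E "force"
python3 - <<'E'
from h import *
import cv2
where([-270,0,98])
b=env.camera("side")["pixels"][:,:,::-1]
cv2.imwrite("pics/e1.png",cv2.resize(b[110:275,280:480],None,fx=3,fy=3,interpolation=2))
E
```

```text
contact_force: [0.2, -0.8, 0.7]
t 13.3 stand [-283.6   -2.6   97.4] F [ 0.2 -0.8  0.7] w -0.0
yaw err deg -0.33 down [ 0.018 -0.01  -1.   ]
units [-0.062 -0.017  0.34 ]
```

View pics/e1.png

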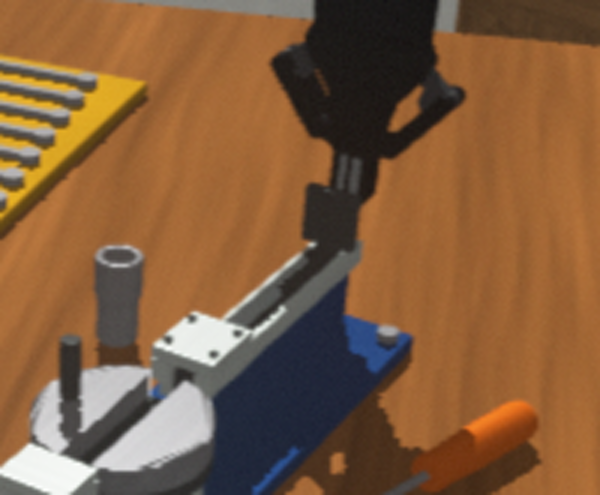

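```bash
python3 -m inch '[[[-0.06,0,0.15,0,0,0],[0,0,0.15,0,0,0],[0,0,0.1,0,0,0],[0,0,0.1,0,0,0],[0,0,0.12,0,0,0],[0,0,0.12,0,0,0],[0,0,0.12,0,0,0],[0,0,0.12,0,0,0]]]' | grep -E "force"; python3 -c "
from h import *
where([-135,0,98])"
```

```text
contact_force: [-1.1, -1.5, 0.6]
t 14.35 stand [-242.6   -1.7  100.5] F [-1.1 -1.5  0.6] w 0.0
yaw err deg -0.26 down [ 0.022 -0.013 -1.   ]
units [-0.031  0.048  2.689]
```

```bash
python3 -m inch '[[[0,0,0.15,0,0,0],[0,0,0.15,0,0,0],[0,0,0.15,0,0,0],[0,0,0.15,0,0,0],[0,0,0.15,0,0,0],[0,0,0.15,0,0,0],[0,0,0.15,0,0,0],[0,0,0.15,0,0,0]]]' | grep -E "force"; python3 -c "
from h import *
where([-135,0,98])"
```

```text
contact_force: [-0.5, -1.6, 1.2]
t 15.35 stand [-191.3   -1.6  100.5] F [-0.5 -1.6  1.2] w -0.0
yaw err deg -0.25 down [ 0.022 -0.014 -1.   ]
units [-0.035  0.053  1.408]
```

```bash
python3 -m inch '[[[0,0.03,0.13,0,0,0],[0,0,0.13,0,0,0],[0,0,0.13,0,0,0],[0,0,0.13,0,0,0],[0,0,0.13,0,0,0],[0,0,0.1,0,0,0]]]' | grep -E "force"; python3 -c "
from h import *
import cv2
where([-129,0,98])
b=env.camera('side')['pixels'][:,:,::-1]
cv2.imwrite('pics/e2.png',cv2.resize(b[160:300,240:440],None,fx=3,fy=3,interpolation=2))"
```

```text
contact_force: [-0.6, -0.6, 1.7]
t 16.1 stand [-159.2   -1.4   99. ] F [-0.6 -0.6  1.7] w -0.0
yaw err deg -0.25 down [ 0.022 -0.014 -1.   ]
units [-0.033  0.02   0.754]
```

View pics/e2.png

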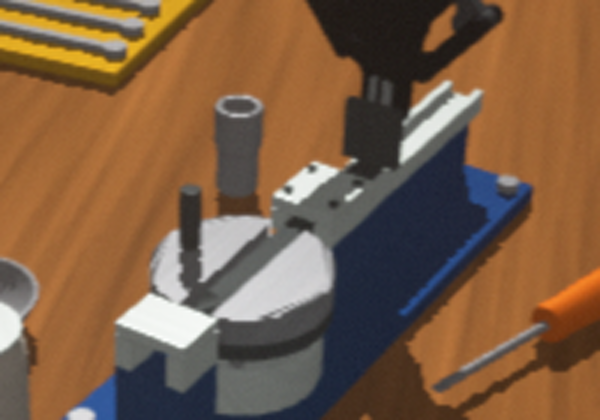

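The bar is passing through the slot with the tab about 30 mm short of home. I'll continue gently.

```bash
python3 -m inch '[[[0,0,0.1,0,0,0],[0,0,0.1,0,0,0],[0,0,0.1,0,0,0],[0,0,0.1,0,0,0],[0,0,0.1,0,0,0]]]' | grep -E "force"; python3 -c "
from h import *
where([-129,0,98])"
```

```text
contact_force: [-0.7, -2.0, 2.3]
t 16.77 stand [-137.6   -1.3   98.8] F [-0.7 -2.   2.3] w -0.0
yaw err deg -0.25 down [ 0.022 -0.014 -1.   ]
units [-0.032  0.019  0.216]
```

```bash
for i in 1 2; do python3 -m inch '[[[0,0,0.07,0,0,0],[0,0,0.07,0,0,0]]]' | grep -E "force"; python3 -c "
from h import *
where([-129,0,98])"; done
```

```text
contact_force: [-1.1, -1.7, 0.5]
t 17.02 stand [-131.5   -1.2   98.8] F [-1.1 -1.7  0.5] w -0.0
yaw err deg -0.26 down [ 0.022 -0.013 -1.   ]
units [-0.03   0.018  0.062]
contact_force: [-7.6, -16.0, 9.2]
t 17.27 stand [-128.4   -1.1   98.7] F [ -7.6 -16.    9.2] w 0.0
yaw err deg -0.16 down [ 0.02  -0.017 -1.   ]
units [-0.029  0.017 -0.016]
```

Force rose to about 18 N at the expected end position, so the tab is against the guide block. Next I'll back off, rise and check.

```bash
python3 -m inch '[[[0,0,-0.1,0,0,0],[0,0,-0.4,0,0,0],[0,-0.8,-0.2,0,0,0],[0,-0.9,0,0,0,0],[0,0,-0.9,0,0,0],[0,0,-0.9,0,0,0],[0,0,-0.9,0,0,0],[0,0,-0.9,0,0,0]]]' | grep -E "force"; python3 -m inch '[[[0,-0.5,-0.9,0,0,0],[0,0,-0.4,0,0,0],[0,0,0,0,0,0]]]'
python3 - <<'E'
from h import *
import cv2
a=env.camera("top"); b=env.camera("side")
for n,c in(("t",a),("s",b)):
    im=c["pixels"][:,:,::-1].copy(); cv2.imwrite(f"pics/f1{n}full.png",im)
    x,y=(235,210) if n=="t" else (240,160)
    cv2.imwrite(f"pics/f1{n}.png",cv2.resize(im[y:y+165,x:x+265],None,fx=3,fy=3,interpolation=2))
o=cv2.imread("pics/top0.png").astype(int); d=np.abs(o-a["pixels"][:,:,::-1].astype(int)).max(2)
for n,(x,y) in dict(sock=(450,242),can=(212,203),dish=(322,173),sd=(365,378)).items(): print(n,(d[y-20:y+20,x-20:x+20]>40).sum())
E
```

```text
contact_force: [-0.8, 0.3, -0.6]
clock: 18.65
eef_pos: [413.5, -291.1, 189.5]
orientation: [-1.561, 0.262, -0.299]
contact_force: [-0.2, 0.2, 0.4]
width: 0.002
sock 0
can 0
dish 0
sd 756
```

View pics/f1t.png

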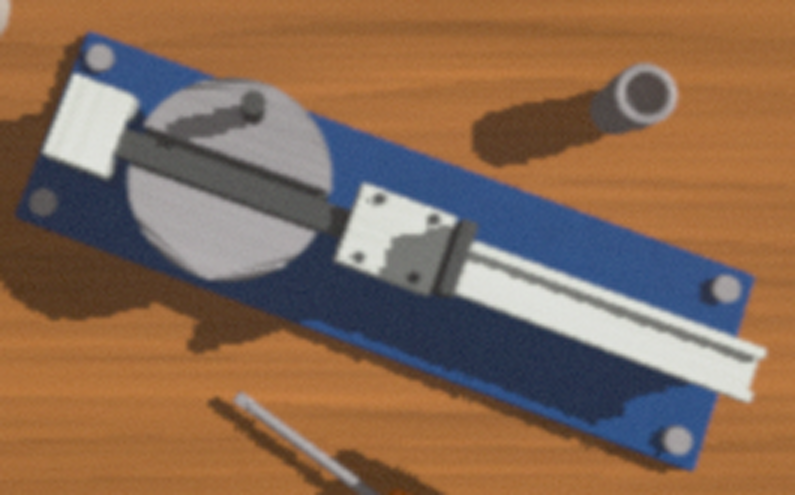

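View pics/f1sfull.png

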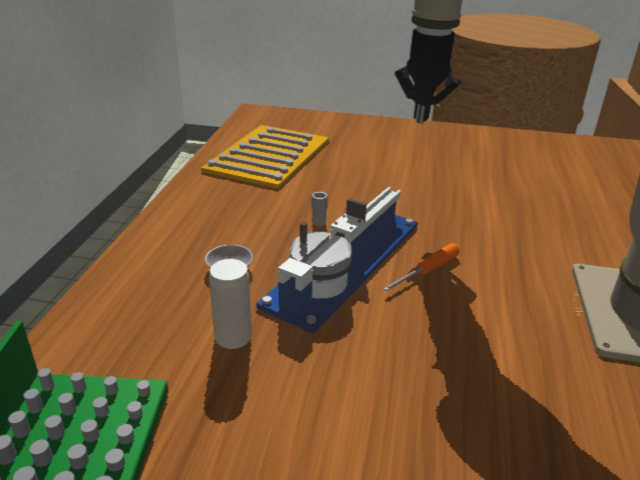

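View pics/f1s.png

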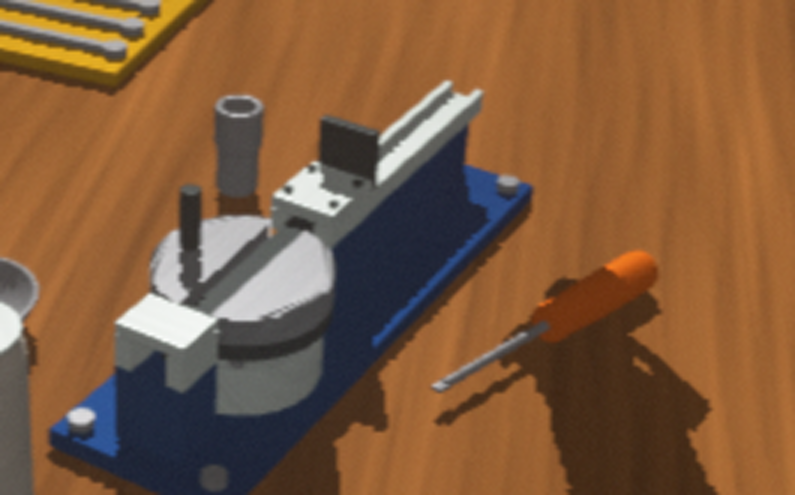

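```bash
python3 -c "
from h import *
print(env.close_job()); where()"
```

```text
the job is handed in; nothing more can be done
None
the job is handed in; nothing more can be done
```

The spindle is locked. I pushed the peg round until the slot lined up with the bar at about pi. The first push stopped roughly 0.11 rad short, so I gave it a second nudge. I then pushed the tab with shut fingertips until the bar ran through the slot and into the keeper. I handed the job in at about 19 s with the hand raised clear.

- **Bar home:** The force rose to about 20 N in all, with the fingertips within 1 mm of where they should be with the tab home. The pictures show the bar through the slot and into the keeper, with the tab against the guide block. I did not measure the tab's final position from the pictures.
- **Loose items:** The socket, can and dish are unchanged in the top picture.
- **Check that disagreed:** The pixel comparison flagged a difference at the screwdriver. In the pictures the screwdriver is in the same place, and the arm's shadow now falls across it, so I take that as the cause.

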